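# Find the filled carton by its weight and ring for collection

### The arm

A 6-joint arm with a two-finger parallel gripper is mounted at the origin on a cart in front of the work surface, level with it; the furniture and walls round the work are solid. World frame = base frame: x ahead of the robot, y to its left, z up, the work surface at z = 0. Lengths are in m, angles in rad, forces in N, time in s.
With the tool pointing down it reaches from about 0.275 to 0.85 m from the base axis. Payload 19 kg.
Tool frame: the origin (TCP) lies at the very end of the fingers, on their centre line; the grasp point (between the pads) lies 19 mm behind it (pinch_z is the distance from the TCP to the grasp point, in m); z points along the fingers, y is the line along which they close (so a half turn about z gives the same grasp; the last joint's range is limited). The gripper opens to 85 mm and grips with 20 to 120 N. Pads are 22 mm wide; open, the fingers measure 114 mm over their backs; the gripper's body (76 mm by 85 mm) begins 54 mm behind the grasp point. The pads swing forward as they close: fully open they stand 13 mm farther back than shut.
Start: joints at [-1.431, 0.15, 1.437, -0, 1.554, -0.134], TCP at [0.155, -0.554, 0.231] pointing down, gripper open.
Joint ranges: [-2.8, 2.8], [-0.68, 2.1], [0.12, 2.68], [-1.39, 4.53], [0.16, 2.79], [-2.81, 2.81]. Speed limits (rad/s): [1.89, 1.89, 2.22, 3.01, 3.01, 3.01].

### API

Orientations are given as a unit quaternion [x, y, z, w].
In Python, from station import * gives the robot as it stands.
- The arm moves only by the tool arm_command, never from a script. Its argument "series" is a list of rows, each a list of 3 entries, a list of its own where there are three numbers: the shift along the world's x, y, z in m, then the turn about the world's z in degrees, then the opening, from 0 (shut) to 1 (fully open). A call has exactly 5 rows; each row shifts and turns the commanded pose from where the row before left it; what a row does not reach is not made up. A row lasts 1/10 s, in which the tool goes at most 50 mm and 8.59 degrees, less where a joint would pass 70% of its speed; a pose out of reach is approached as far as the arm can. A call is refused whole if a number of a shift passes 0.05 or a number of a turn 8.59, either way. A call with a gripper value outside its range is refused whole. The fingers move at their own pace and stop on an object; "force" is the grip in N (left out, the last holds). Time passes only in rows, so rows that do not move let the fingers close, or fill a call up. It gives the time, the measured TCP pose, the force, the opening and the grip force at its end, in the units of the state.
- get_state(): the state, without advancing time (a new reading comes with each control period).
- camera(name): name is "side" or "top" or "wrist"; returns (picture, depth): 480x640x3 uint8, red, green, blue; 480x640 float32, m along the optical axis (not along the pixel's ray), 0 where there is no reading.
- get_calibration(name): a dict with "fovy" (degrees; the focal length in pixels is half the picture's height over the tangent of half this angle, whatever the lens; pixels are square), "cx", "cy" (the principal point, pixels), "origin" and "attitude" of the camera in the world; the wrist camera has in their place "mount" (4x4, takes a point from camera to tool coordinates, whose origin is the TCP and whose axes are the flange's). Camera axes: x right, y up, looking along -z (the intrinsics and any distortion apply to the point x, -y, -z); pixel columns grow to the right and rows downward; lengths in m; the calibration is good to about 2 mm. The wrist camera is an equidistant fisheye: a pixel r from the principal point sees the ray r / f radians off the axis. A picture is of the moment at which its call begins: read the wrist's pose just before it. get_calibration takes no time and is no camera call.
- close_job(): hands the job in; it is judged then, once.
The state is a dict: "clock": time; "q": joint angles; "qvel": joint speeds; "joint_torque": joint torques, N m; "ee_pos": TCP position; "eef_rot": TCP orientation; "contact_force": force on the tool from outside, world axes, zero at the start; "ft_torque": the same for the moment, N m; "opening": finger opening in m; "finger_force": force on a finger pad.
Only numpy, scipy, OpenCV 4.12 (cv2) and the standard library are available. Lean on these libraries where they do the work, as an engineer would, in place of code of your own. Each camera call takes 0.05 s, during which the arm holds its last target. There are 200 camera calls.

### The job

Four look-alike sealed cartons stand on the bench and only one of them holds its steel part: find it by its weight and set it down flat in the green tray, without dropping any carton. Only when it stands there on its own, ring the desk bell by pressing its plunger all the way down to its stop and letting it come up again. The three light cartons must end standing upright on the bench outside the tray, and the bearing and the toothed pulley must stay where they lie.

Things in the scene. Friction and masses are not known exactly. Their poses are not given: they have to be found in the camera images.
- carton_a: one of four identical sealed brown cardboard cartons, 90 x 60 x 50 mm (x, y, z), with a tape strip along the top and a white label on each long side; origin at the centre of its underside, x along its length, z up; grip it across its 60 mm width. Three of the four hold only packing (about 0.1 kg in all), one, never known which, holds a steel part (about 0.5 kg in all)
- carton_b: one of four identical sealed brown cardboard cartons, 90 x 60 x 50 mm (x, y, z), with a tape strip along the top and a white label on each long side; origin at the centre of its underside, x along its length, z up; grip it across its 60 mm width. Three of the four hold only packing (about 0.1 kg in all), one, never known which, holds a steel part (about 0.5 kg in all)
- carton_c: one of four identical sealed brown cardboard cartons, 90 x 60 x 50 mm (x, y, z), with a tape strip along the top and a white label on each long side; origin at the centre of its underside, x along its length, z up; grip it across its 60 mm width. Three of the four hold only packing (about 0.1 kg in all), one, never known which, holds a steel part (about 0.5 kg in all)
- carton_d: one of four identical sealed brown cardboard cartons, 90 x 60 x 50 mm (x, y, z), with a tape strip along the top and a white label on each long side; origin at the centre of its underside, x along its length, z up; grip it across its 60 mm width. Three of the four hold only packing (about 0.1 kg in all), one, never known which, holds a steel part (about 0.5 kg in all)
- tray: shallow green tray with a dark mat, fixed to the bench, 180 x 150 mm (x, y), inner floor 4 mm above its underside, rim 5 mm thick and 12 mm high; inside 170 x 140 mm; origin at the centre of its underside, x along its length
- bell: desk bell, fixed to the bench: black round foot 80 mm across, steel dome 72 mm across and 42 mm high; origin at the centre of its underside
- plunger_top (a point): centre of the top of the bell's brass plunger head (20 mm across), 64 mm above the bench at rest; dome top is 20 mm below it
- plunger (a joint): travel of the bell's plunger: 0 up at rest, 0.008 m pressed down to its stop; the spring takes about 2 N at first and 6 N at the stop
- bearing: bystander: ball bearing lying flat, 52 mm across, 15 mm high; origin under its centre
- toothed_pulley: bystander: white toothed pulley standing on its flange, 54 mm across, 29 mm high; origin under its centre
There are look-alikes about, which are no part of the job. Leave any blue look-alike of the carton_d alone.

How it is judged:
By the outcome, as a careful person would: the job done as asked, in the order asked, and still so for the second after the job is handed in, with the robot touching nothing.
It also fails if it takes over 72 s, if anything falls off the work surface, if the arm or the gripper's body presses on something with over 40 N, if the wrist force passes 120 N, or if a joint passes its speed limit or range.

## Working session

There is one attempt and no reset: what is moved stays moved. The work goes in short steps, Python scripts to look and compute and a tool call to move; the robot and the scene stay as the last step left them, time stands still between calls to the robot, and variables do not carry over. Pictures are saved under pics/ and viewed, at most 10 in all, crops included, and the job is handed in when it is done.

Besides the shell and the picture viewer there is one more tool, called in YAML: its name, and indented under it one key for each argument. arm_command: Moves the arm, as the interface text tells. Its arguments: {"type":"object","properties":{"series":{"type":"array","items":{"type":"array"}},"force":{"type":"number"}},"required":["series"]}

```bash
mkdir -p pics; cat > h.py <<'E'
from station import *
import numpy as np, cv2
from scipy.spatial.transform import Rotation as R
E
python3 - <<'E'
from h import *
for n in("top","side"):
    p,d=camera(n);cv2.imwrite(f"pics/{n}0.png",p[:,:,::-1]);np.savez(f"{n}0.npz",p=p,d=d);print(n,get_calibration(n))
print(get_state())
E
```

```text
top {'fovy': 55.099419744565985, 'cx': 323.13313312719083, 'cy': 243.10155526575767, 'origin': array([ 0.3683142 , -0.02525311,  1.00310082]), 'attitude': array([-0.06599971,  0.04017685,  0.70991118, -0.70003999])}
side {'fovy': 53.58322386640472, 'cx': 315.1972152215245, 'cy': 237.99021461057012, 'origin': array([0.41012022, 0.70695999, 0.72115247]), 'attitude': array([-0.02288279,  0.40579821,  0.91139818, -0.06447898])}
{'clock': 0.1, 'q': array([-1.43101564e+00,  1.50955690e-01,  1.43791311e+00, -3.74322121e-05,
        1.55380075e+00, -1.33994682e-01]), 'qvel': array([-2.57476616e-04, -6.79144033e-04, -6.19257471e-05,  1.65992723e-03,
        1.07198543e-03, -8.35577717e-04]), 'joint_torque': array([ 3.93934039e-03, -7.14373541e+01, -5.71795607e+01, -1.09150940e-04,
        7.11808854e-03,  7.18081083e-05]), 'ee_pos': array([ 0.15540501, -0.55338835,  0.23075142]), 'eef_rot': array([ 9.90645313e-01,  1.36460883e-01, -2.02708716e-05, -5.38388898e-04]), 'contact_force': array([0.86554106, 0.96223694, 1.46754027]), 'ft_torque': array([ 0.05756851, -0.00439757, -0.01646479]), 'finger_force': 0.0, 'opening': 0.08567995254710253}
```

View pics/top0.png

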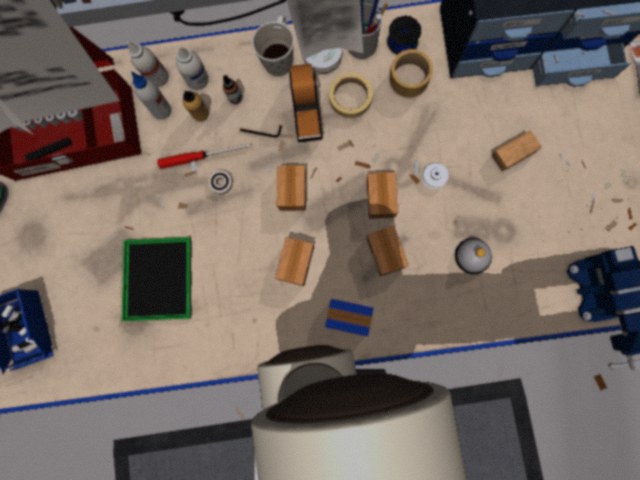

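View pics/side0.png

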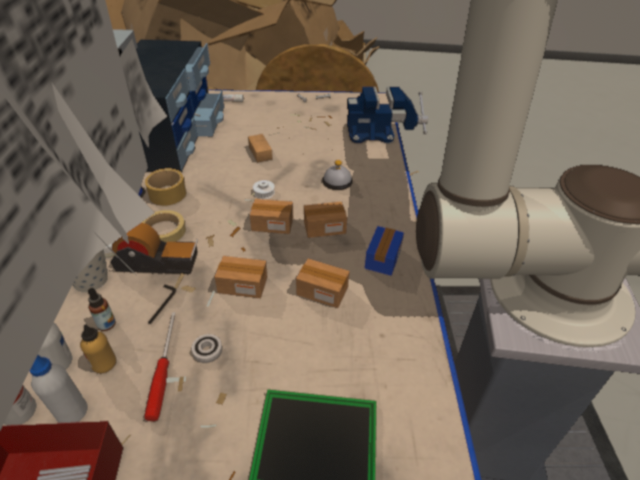

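Top view: the cartons are the four brown boxes at (291,187), (382,193), (294,261) and (387,250). Three things could be mistaken for them: the unlabelled wooden block at (516,150), the blue carton at (349,317), which I leave alone, and the sander at (306,102). The side view shows white labels on the four cartons at (270,216), (325,220), (241,276) and (322,282). The tray is at (157,279) and the bell at (473,255).

```bash
cat >> h.py <<'E'
def cloud(n,d):
    c=get_calibration(n);f=240/np.tan(np.radians(c["fovy"]/2))
    v,u=np.mgrid[0:480,0:640]
    P=np.stack([(u-c["cx"])/f*d,-(v-c["cy"])/f*d,-d],-1)
    return P@R.from_quat(c["attitude"]).as_matrix().T+c["origin"]
def rect(P):
    (x,y),(w,h),a=cv2.minAreaRect((P[:,:2]*1000).astype(np.float32))
    if w<h:w,h,a=h,w,a+90
    return x/1000,y/1000,w,h,(a+90)%180-90
E
python3 - <<'E'
from h import *
z=np.load("top0.npz");p,d=z["p"],z["d"];P=cloud("top",d)
def box(u,v,lo,hi,r=36):
    m=np.zeros(d.shape,bool);m[v-r:v+r,u-r:u+r]=1
    m&=(P[...,2]>lo)&(P[...,2]<hi)
    m=cv2.morphologyEx(m.astype(np.uint8),cv2.MORPH_OPEN,np.ones((3,3)))
    n,l=cv2.connectedComponents(m)
    return P[l==l[m>0][np.argmin(np.hypot(*(np.argwhere(m>0)-[v,u]).T))]] if n>1 else P[:0]
for nm,u,v in(("NL",291,187),("NR",382,193),("SL",294,261),("SR",387,250),("blue",349,317),("wood",516,150)):
    Q=box(u,v,.035,.07);print(nm,len(Q),np.round(rect(Q),3),np.median(Q[:,2]).round(4))
for nm,u,v in(("bear",221,182),("pul",435,175),("bellhead",480,252),("bell",473,255)):
    Q=box(u,v,.006,.08,26);print(nm,len(Q),np.round(rect(Q),3),Q[:,2].max())
hsv=cv2.cvtColor(p,cv2.COLOR_RGB2HSV)
g=(cv2.inRange(hsv,(45,100,50),(80,255,255))>0);Q=P[g&(d>0)];print("tray",rect(Q),np.percentile(Q[:,2],[5,50,95]),np.median(P[270:285,150:165,2]))
y=cv2.inRange(hsv,(15,150,120),(30,255,255));y[:235]=0;y[275:]=0;y[:,:455]=0;y[:,495:]=0
Q=P[(y>0)];print("plunger",len(Q),Q.mean(0),np.median(Q[:,2]), np.argwhere(y>0).mean(0))
print("tableZ",np.median(P[200:230,330:350,2]))
for n in("top",):
    cv2.imwrite("pics/crop0.png",cv2.resize(np.hstack([p[140:340,250:520,::-1]]),None,fx=2.9,fy=2.9))
E
```

```text
NL 1175 [ 6.3800e-01  7.7000e-02  9.1124e+01  6.0152e+01 -0.0000e+00] 0.0502
NR 1216 [ 0.618 -0.119 91.25  60.432  2.118] 0.05
SL 1248 [ 4.7700e-01  7.0000e-02  9.0584e+01  6.0373e+01 -1.4961e+01] 0.05
SR 1269 [ 0.496 -0.126 90.608 60.616 17.619] 0.05
blue 1303 [ 3.5900e-01 -4.3000e-02  9.0142e+01  6.0339e+01  7.7197e+01] 0.05
wood 9 [  0.711  -0.407   5.815   4.818 -86.133] 0.0365
bear 384 [ 0.661  0.239 50.971 50.457 -4.215] 0.019380500305358983
pul 460 [  0.665  -0.24   52.652  51.466 -89.867] 0.031659115756224154
bellhead 974 [ 0.486 -0.311 76.549 68.643 14.45 ] 0.06837109191963775
bell 974 [ 0.486 -0.311 76.549 68.643 14.45 ] 0.06837109191963775
tray (0.7073004150390625, 0.20419490051269532, 851.8816528320312, 219.93763732910156, -33.62453842163086) [0.00167152 0.00668303 0.01395931] 0.004239089241216076
plunger 47 [ 0.48726336 -0.31133061  0.06283772] 0.06282468573238398 [252.0212766  480.17021277]
tableZ -0.00038991657362308363
```

View pics/crop0.png

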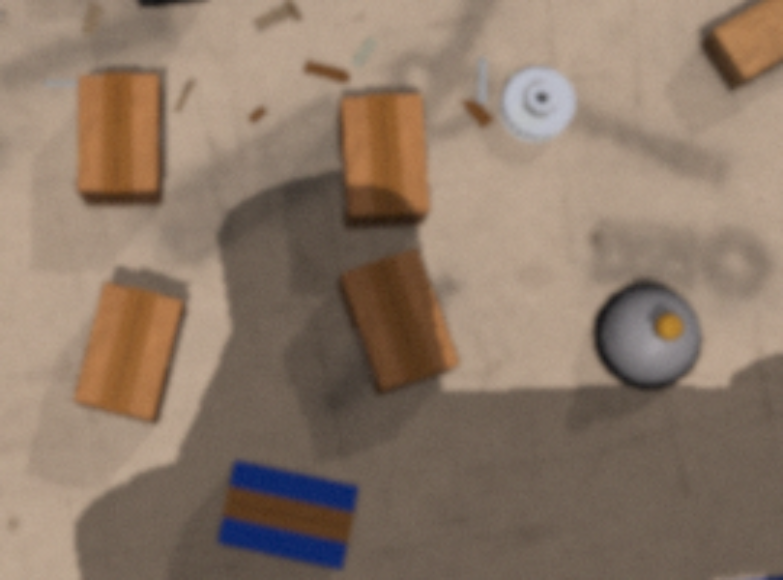

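The crop confirms four brown taped cartons at crop (120,137), (385,157), (130,350) and (400,320). The measured tops are 91x60 mm at z=50 mm, which matches the given size. I'll start with SR at (0.496,-0.126), yaw 17.6°, and measure the tray in the same turn.

```bash
python3 - <<'E'
from h import *
z=np.load("top0.npz");p,d=z["p"],z["d"];P=cloud("top",d)
hsv=cv2.cvtColor(p,cv2.COLOR_RGB2HSV)
g=cv2.inRange(hsv,(45,100,40),(85,255,255));g[:225]=0;g[335:]=0;g[:,:110]=0;g[:,210:]=0
Q=P[(g>0)&(d>0)];print("tray",rect(Q))
# plunger by ray at z=.064
c=get_calibration("top");f=240/np.tan(np.radians(c["fovy"]/2))
r=R.from_quat(c["attitude"]).apply([(480.17-c["cx"])/f,-(252.02-c["cy"])/f,-1]);print(c["origin"]+r*(.064-c["origin"][2])/r[2])
hs=P[225:290,440:510].reshape(-1,3);hs=hs[(hs[:,2]>.02)&(hs[:,2]<.043)];print("dome mid",rect(hs))
E
```

```text
tray (0.4471184387207031, 0.3766179504394531, 177.8422393798828, 150.8889923095703, 1.8055599927902222)
[ 0.48711557 -0.31098023  0.064     ]
dome mid (0.48650909423828126, -0.31196746826171873, 68.6707992553711, 65.73077392578125, -1.5420379638671875)
```

arm_command:
  series:
    - [[0.031,0.039,0],1.9,1]
    - [[0.031,0.039,0],0,1]
    - [[0.031,0.039,0],0,1]
    - [[0.031,0.039,0],0,1]
    - [[0.031,0.039,0],0,1]
  force: 40

```text
clock: 0.6
ee_pos: [0.3111, -0.3567, 0.2311]
eef_rot: [0.988, 0.153, 0.0, -0.0]
contact_force: [0.4, -1.8, -0.5]
opening: 0.0852
finger_force: 0.0
```

arm_command:
  series:
    - [[0.031,0.039,0],0,1]
    - [[0.031,0.039,0],0,1]
    - [[0.031,0.039,0],0,1]
    - [[0.031,0.039,0],0,1]
    - [[0.031,0.039,0],0,1]

```text
clock: 1.1
ee_pos: [0.4662, -0.1616, 0.2312]
eef_rot: [0.988, 0.153, 0.0, 0.0]
contact_force: [0.7, -1.7, 0.3]
opening: 0.0852
finger_force: 0.0
```

arm_command:
  series:
    - [[0.03,0.036,0],0,1]
    - [[0,0,-0.045],0,1]
    - [[0,0,-0.045],0,1]
    - [[0,0,-0.04],0,1]
    - [[0,0,0],0,1]

```text
clock: 1.6
ee_pos: [0.4929, -0.1263, 0.0966]
eef_rot: [0.988, 0.153, -0.004, -0.002]
contact_force: [0.1, 0.6, 1.3]
opening: 0.0855
finger_force: 0.0
```

arm_command:
  series:
    - [[0.003,0,-0.02],0,1]
    - [[0,0,-0.03],0,1]
    - [[0,0,-0.02],0,1]
    - [[0,0,-0.012],0,1]
    - [[0,0,0],0,1]

```text
clock: 2.1
ee_pos: [0.4985, -0.1277, 0.0195]
eef_rot: [0.988, 0.153, -0.0, -0.0]
contact_force: [0.2, -0.4, 1.4]
opening: 0.0857
finger_force: 0.0
```

arm_command:
  series:
    - [[0,0,0],0,0.3]
    - [[0,0,0],0,0.3]
    - [[0,0,0],0,0.3]
    - [[0,0,0],0,0.3]
    - [[0,0,0],0,0.3]
  force: 40

```text
clock: 2.6
ee_pos: [0.4993, -0.1279, 0.0209]
eef_rot: [0.988, 0.153, 0.001, 0.001]
contact_force: [-1.0, -0.3, 6.9]
opening: 0.0592
finger_force: 42.8
```

arm_command:
  series:
    - [[0,0,0.01],0,0.3]
    - [[0,0,0.015],0,0.3]
    - [[0,0,0.01],0,0.3]
    - [[0,0,0],0,0.3]
    - [[0,0,0],0,0.3]

```text
clock: 3.1
ee_pos: [0.4985, -0.1276, 0.0545]
eef_rot: [0.988, 0.153, 0.0, 0.0]
contact_force: [-0.2, -0.5, -1.3]
opening: 0.0594
finger_force: 43.7
```

arm_command:
  series:
    - [[0,0,0],0,0.3]
    - [[0,0,0],0,0.3]
    - [[0,0,0],0,0.3]
    - [[0,0,0],0,0.3]
    - [[0,0,0],0,0.3]

```text
clock: 3.6
ee_pos: [0.4984, -0.1275, 0.0541]
eef_rot: [0.988, 0.153, -0.0, -0.0]
contact_force: [-0.5, 0.1, -0.1]
opening: 0.0595
finger_force: 43.7
```

```bash
python3 - <<'E'
from h import *
for i in range(4):
    s=get_state();print(s["clock"],s["contact_force"],s["ft_torque"],s["joint_torque"][1:3],s["opening"],s["finger_force"],s["ee_pos"][2]); camera("top")
E
```

```text
3.6 [-0.49681193  0.1274662  -0.09963562] [ 0.04032844  0.05823038 -0.03665299] [-64.85707998 -50.14891505] 0.059453413193071666 43.73564958572388 0.054126183793707
3.65 [-0.11867192  0.06808186 -0.69624714] [-0.01416952  0.00586993 -0.02874788] [-64.85635757 -50.16090274] 0.05928949298504701 43.73618960380554 0.05417085832365848
3.7 [-0.1985301  -0.04312677 -0.89384988] [ 0.01427656 -0.05521864 -0.02033706] [-64.86197948 -50.17252922] 0.05935219939379829 43.73666703701019 0.05422449121691064
3.75 [-0.25440994  0.06080771 -0.23040238] [0.0228064  0.00213977 0.00415581] [-64.87071276 -50.18103361] 0.059478755490797786 43.73656868934631 0.054226454399312
```

Carton SR reads about -0.5 N, so it is light. I'll set it back in place.

arm_command:
  series:
    - [[0,0,-0.015],0,0.3]
    - [[0,0,-0.012],0,0.3]
    - [[0,0,-0.006],0,0.3]
    - [[0,0,0],0,0.3]
    - [[0,0,0],0,0.3]

```text
clock: 4.3
ee_pos: [0.4984, -0.1275, 0.0211]
eef_rot: [0.988, 0.153, -0.0, -0.0]
contact_force: [-0.1, -0.7, -0.8]
opening: 0.0593
finger_force: 44.9
```

arm_command:
  series:
    - [[0,0,0],0,1]
    - [[0,0,0],0,1]
    - [[0,0,0],0,1]
    - [[0,0,0],0,1]
    - [[0,0,0],0,1]

```text
clock: 4.8
ee_pos: [0.4985, -0.1276, 0.0213]
eef_rot: [0.988, 0.153, 0.0, -0.0]
contact_force: [-0.3, -0.6, -0.0]
opening: 0.0855
finger_force: 0.0
```

arm_command:
  series:
    - [[0,0,0.02],0,1]
    - [[0,0,0.04],0,1]
    - [[0,0,0.04],0,1]
    - [[0.04,0.002,0],-5.2,1]
    - [[0.04,0.003,0],-5.2,1]

```text
clock: 5.3
ee_pos: [0.58, -0.1229, 0.1236]
eef_rot: [0.998, 0.061, 0.002, 0.001]
contact_force: [-0.1, -1.0, 1.5]
opening: 0.0853
finger_force: 0.0
```

arm_command:
  series:
    - [[0.04,0.003,0],-5.1,1]
    - [[0,0,0],0,1]
    - [[0,0,0],0,1]
    - [[0,0,0],0,1]
    - [[0,0,0],0,1]

```text
clock: 5.8
ee_pos: [0.6178, -0.1197, 0.1217]
eef_rot: [1.0, 0.018, 0.0, 0.0]
contact_force: [-0.3, -0.3, 0.8]
opening: 0.0856
finger_force: 0.0
```

arm_command:
  series:
    - [[0,0,-0.04],0,1]
    - [[0,0,-0.03],0,1]
    - [[0,0,-0.02],0,1]
    - [[0,0,-0.012],0,1]
    - [[0,0,0],0,1]

```text
clock: 6.3
ee_pos: [0.6175, -0.1195, 0.0183]
eef_rot: [1.0, 0.018, -0.001, -0.0]
contact_force: [-0.9, 0.4, 0.4]
opening: 0.0854
finger_force: 0.0
```

arm_command:
  series:
    - [[0,0,0],0,0.3]
    - [[0,0,0],0,0.3]
    - [[0,0,0],0,0.3]
    - [[0,0,0],0,0.3]
    - [[0,0,0],0,0.3]

```text
clock: 6.8
ee_pos: [0.6192, -0.1198, 0.021]
eef_rot: [1.0, 0.018, 0.001, 0.0]
contact_force: [-1.2, -0.7, 6.1]
opening: 0.0592
finger_force: 43.9
```

arm_command:
  series:
    - [[0,0,0.01],0,0.3]
    - [[0,0,0.015],0,0.3]
    - [[0,0,0.01],0,0.3]
    - [[0,0,0],0,0.3]
    - [[0,0,0],0,0.3]

```text
clock: 7.3
ee_pos: [0.6186, -0.1196, 0.0546]
eef_rot: [1.0, 0.018, 0.0, 0.0]
contact_force: [0.5, 0.4, -1.4]
opening: 0.0594
finger_force: 43.3
```

arm_command:
  series:
    - [[0,0,0],0,0.3]
    - [[0,0,0],0,0.3]
    - [[0,0,0],0,0.3]
    - [[0,0,0],0,0.3]
    - [[0,0,0],0,0.3]

```text
clock: 7.8
ee_pos: [0.6184, -0.1195, 0.0541]
eef_rot: [1.0, 0.018, -0.0, -0.0]
contact_force: [0.5, 0.5, -0.7]
opening: 0.0592
finger_force: 43.3
```

```bash
python3 - <<'E'
from h import *
for i in range(3):
    s=get_state();print(s["clock"],s["contact_force"],s["ft_torque"],s["joint_torque"][1:3],s["opening"],s["finger_force"],s["ee_pos"][2]); camera("top")
E
```

```text
7.8 [ 0.51392994  0.47982672 -0.73322205] [0.00543032 0.00838733 0.01956801] [-86.7223978  -51.89254761] 0.05917947763995225 43.31407606601715 0.054125391382021895
7.85 [ 0.86947861  0.32157929 -0.82594651] [ 0.01481801 -0.02082775 -0.03038522] [-86.72428608 -51.9040668 ] 0.059119981932446296 43.3136111497879 0.0541641838520045
7.9 [-0.39517915 -0.13449148 -0.18751032] [ 0.06140202 -0.05281326 -0.01273714] [-86.73109531 -51.91538215] 0.0593531041119054 43.314106464385986 0.054221581082488444
```

NR is also light (about -0.6 N). I'll put it back and go to NL.

arm_command:
  series:
    - [[0,0,-0.015],0,0.3]
    - [[0,0,-0.012],0,0.3]
    - [[0,0,-0.006],0,0.3]
    - [[0,0,0],0,0.3]
    - [[0,0,0],0,0.3]

```text
clock: 8.45
ee_pos: [0.6182, -0.1195, 0.0205]
eef_rot: [1.0, 0.018, -0.0, -0.0]
contact_force: [-0.0, 0.8, -1.4]
opening: 0.0592
finger_force: 44.8
```

arm_command:
  series:
    - [[0,0,0],0,1]
    - [[0,0,0],0,1]
    - [[0,0,0],0,1]
    - [[0,0,0],0,1]
    - [[0,0,0],0,1]

```text
clock: 8.95
ee_pos: [0.6185, -0.1196, 0.0213]
eef_rot: [1.0, 0.018, 0.0, -0.0]
contact_force: [0.3, 0.1, -0.7]
opening: 0.0854
finger_force: 0.0
```

arm_command:
  series:
    - [[0,0,0.02],0,1]
    - [[0,0,0.04],0,1]
    - [[0,0,0.04],0,1]
    - [[0.004,0.04,0],-2.1,1]
    - [[0.004,0.04,0],0,1]

```text
clock: 9.45
ee_pos: [0.627, -0.0395, 0.1228]
eef_rot: [1.0, -0.002, 0.001, 0.0]
contact_force: [0.1, 0.1, -0.7]
opening: 0.0853
finger_force: 0.0
```

arm_command:
  series:
    - [[0.004,0.04,0],0,1]
    - [[0.004,0.04,0],0,1]
    - [[0.004,0.037,0],0,1]
    - [[0,0,0],0,1]
    - [[0,0,0],0,1]

```text
clock: 9.95
ee_pos: [0.6384, 0.0781, 0.1212]
eef_rot: [1.0, 0.001, -0.0, 0.0]
contact_force: [-0.4, -0.3, 0.0]
opening: 0.0853
finger_force: 0.0
```

arm_command:
  series:
    - [[0,-0.001,-0.04],0,1]
    - [[0,0,-0.03],0,1]
    - [[0,0,-0.02],0,1]
    - [[0,0,-0.012],0,1]
    - [[0,0,0],0,1]

```text
clock: 10.45
ee_pos: [0.6378, 0.0755, 0.0179]
eef_rot: [1.0, -0.001, -0.001, 0.0]
contact_force: [0.0, 0.1, -0.0]
opening: 0.0856
finger_force: 0.0
```

arm_command:
  series:
    - [[0,0,0],0,0.3]
    - [[0,0,0],0,0.3]
    - [[0,0,0],0,0.3]
    - [[0,0,0],0,0.3]
    - [[0,0,0],0,0.3]

```text
clock: 10.95
ee_pos: [0.6393, 0.0763, 0.0209]
eef_rot: [1.0, -0.0, 0.001, 0.0]
contact_force: [-0.2, -1.8, 5.8]
opening: 0.0594
finger_force: 44.2
```

arm_command:
  series:
    - [[0,0,0.01],0,0.3]
    - [[0,0,0.015],0,0.3]
    - [[0,0,0.01],0,0.3]
    - [[0,0,0],0,0.3]
    - [[0,0,0],0,0.3]

```text
clock: 11.45
ee_pos: [0.6385, 0.0765, 0.0547]
eef_rot: [1.0, -0.0, 0.0, -0.0]
contact_force: [-0.3, 0.6, -1.1]
opening: 0.0591
finger_force: 43.4
```

arm_command:
  series:
    - [[0,0,0],0,0.3]
    - [[0,0,0],0,0.3]
    - [[0,0,0],0,0.3]
    - [[0,0,0],0,0.3]
    - [[0,0,0],0,0.3]

```text
clock: 11.95
ee_pos: [0.6384, 0.0764, 0.0541]
eef_rot: [1.0, -0.0, -0.0, -0.0]
contact_force: [0.8, 0.3, -0.4]
opening: 0.0594
finger_force: 43.3
```

```bash
python3 - <<'E'
from h import *
for i in range(3):
    s=get_state();print(s["clock"],s["contact_force"],s["ft_torque"],s["joint_torque"][1:3],s["opening"],s["finger_force"],s["ee_pos"][2]); camera("top")
E
```

```text
11.95 [ 0.75957172  0.28080778 -0.4494378 ] [ 0.02109863  0.0394569  -0.00829803] [-89.15570498 -52.15200305] 0.05938455315114909 43.34630012512207 0.05410898644287947
12.0 [-0.51127915 -0.33860467 -1.39246493] [ 0.02088607 -0.05560519 -0.00878719] [-89.15793657 -52.16427684] 0.0591676635987753 43.346614837646484 0.05418912674246214
12.05 [-0.1133313  -1.43325716  0.29711517] [ 0.00529297 -0.01635268 -0.01826083] [-89.1661334  -52.17530608] 0.05917120032317169 43.34609091281891 0.05423079213667566
```

NL is light too, so I'll put it back and weigh SL.

arm_command:
  series:
    - [[0,0,-0.015],0,0.3]
    - [[0,0,-0.012],0,0.3]
    - [[0,0,-0.006],0,0.3]
    - [[0,0,0],0,0.3]
    - [[0,0,0],0,0.3]

```text
clock: 12.6
ee_pos: [0.6382, 0.0764, 0.0204]
eef_rot: [1.0, -0.0, -0.0, -0.0]
contact_force: [1.2, -0.6, -0.9]
opening: 0.0595
finger_force: 44.6
```

arm_command:
  series:
    - [[0,0,0],0,1]
    - [[0,0,0],0,1]
    - [[0,0,0],0,1]
    - [[0,0,0],0,1]
    - [[0,0,0],0,1]

```text
clock: 13.1
ee_pos: [0.6385, 0.0764, 0.0213]
eef_rot: [1.0, -0.0, 0.0, -0.0]
contact_force: [-0.2, 0.2, 0.2]
opening: 0.0853
finger_force: 0.0
```

arm_command:
  series:
    - [[0,0,0.02],0,1]
    - [[0,0,0.04],0,1]
    - [[0,0,0.04],0,1]
    - [[-0.04,-0.002,0],-5,1]
    - [[-0.04,-0.002,0],-5,1]

```text
clock: 13.6
ee_pos: [0.5583, 0.0723, 0.1222]
eef_rot: [0.996, -0.089, 0.001, -0.0]
contact_force: [-0.1, -0.2, -0.8]
opening: 0.0853
finger_force: 0.0
```

arm_command:
  series:
    - [[-0.04,-0.002,0],-5,1]
    - [[-0.04,0,0],0,1]
    - [[0,0,0],0,1]
    - [[0,0,0],0,1]
    - [[0,0,0],0,1]

```text
clock: 14.1
ee_pos: [0.4793, 0.0704, 0.1216]
eef_rot: [0.991, -0.131, 0.0, -0.0]
contact_force: [-0.3, 0.3, 0.2]
opening: 0.0858
finger_force: 0.0
```

arm_command:
  series:
    - [[-0.002,0,-0.04],0,1]
    - [[0,0,-0.03],0,1]
    - [[0,0,-0.02],0,1]
    - [[0,0,-0.012],0,1]
    - [[0,0,0],0,1]

```text
clock: 14.6
ee_pos: [0.4763, 0.0704, 0.0179]
eef_rot: [0.991, -0.131, -0.001, 0.0]
contact_force: [-0.1, 0.4, 1.0]
opening: 0.0851
finger_force: 0.0
```

arm_command:
  series:
    - [[0,0,0],0,0.3]
    - [[0,0,0],0,0.3]
    - [[0,0,0],0,0.3]
    - [[0,0,0],0,0.3]
    - [[0,0,0],0,0.3]
  force: 50

```text
clock: 15.1
ee_pos: [0.4774, 0.0705, 0.0206]
eef_rot: [0.991, -0.131, 0.001, -0.0]
contact_force: [-0.2, 1.1, 5.7]
opening: 0.0591
finger_force: 55.5
```

arm_command:
  series:
    - [[0,0,0.01],0,0.3]
    - [[0,0,0.015],0,0.3]
    - [[0,0,0.01],0,0.3]
    - [[0,0,0],0,0.3]
    - [[0,0,0],0,0.3]

```text
clock: 15.6
ee_pos: [0.4764, 0.0704, 0.0543]
eef_rot: [0.991, -0.131, 0.0, -0.0]
contact_force: [0.3, 0.9, -5.6]
opening: 0.059
finger_force: 56.2
```

arm_command:
  series:
    - [[0,0,0],0,0.3]
    - [[0,0,0],0,0.3]
    - [[0,0,0],0,0.3]
    - [[0,0,0],0,0.3]
    - [[0,0,0],0,0.3]

```text
clock: 16.1
ee_pos: [0.4764, 0.0704, 0.0541]
eef_rot: [0.991, -0.131, -0.0, -0.0]
contact_force: [0.7, 0.2, -5.6]
opening: 0.0591
finger_force: 56.2
```

```bash
python3 - <<'E'
from h import *
for i in range(3):
    s=get_state();print(s["clock"],s["contact_force"],s["ft_torque"],s["joint_torque"][1:3],s["opening"],s["finger_force"],s["ee_pos"][2]); camera("top")
E
```

```text
16.1 [ 0.73777161  0.24518591 -5.61361939] [ 0.00715828 -0.00495707  0.01254191] [-60.37040234 -51.6489315 ] 0.059123863659650784 56.2029504776001 0.05414297174605491
16.15 [-0.46328631 -0.5324349  -4.98410812] [-0.05232739 -0.01133645  0.01280955] [-60.37113905 -51.66335106] 0.05926972799126338 56.20392322540283 0.054221938649998185
16.2 [-0.06992532 -0.6924742  -4.64498132] [-0.0274967  -0.00165019  0.03774588] [-60.37959337 -51.67515635] 0.058961072195706295 56.20382487773895 0.05420391478086596
```

SL reads about -5.1 N, so it is the heavy carton. I'll carry it to the tray at (0.447,0.377).

arm_command:
  series:
    - [[0,0,0.025],0,0.3]
    - [[0,0.01,0.025],0,0.3]
    - [[-0.002,0.024,0],2,0.3]
    - [[-0.003,0.032,0],2,0.3]
    - [[-0.003,0.032,0],2,0.3]

```text
clock: 16.75
ee_pos: [0.4684, 0.1694, 0.1045]
eef_rot: [0.997, -0.078, 0.0, -0.0]
contact_force: [-0.4, 0.3, -5.6]
opening: 0.0592
finger_force: 58.5
```

arm_command:
  series:
    - [[-0.003,0.032,0],2,0.3]
    - [[-0.003,0.032,0],2,0.3]
    - [[-0.003,0.032,0],2,0.3]
    - [[-0.003,0.032,0],2,0.3]
    - [[-0.003,0.032,0],2,0.3]

```text
clock: 17.25
ee_pos: [0.4531, 0.3298, 0.1042]
eef_rot: [1.0, 0.009, 0.0, -0.0]
contact_force: [0.9, 0.1, -4.7]
opening: 0.0589
finger_force: 58.4
```

arm_command:
  series:
    - [[-0.003,0.03,0],0.9,0.3]
    - [[-0.003,0.018,0],0,0.3]
    - [[0,0,0],0,0.3]
    - [[0,0,0],0,0.3]
    - [[0,0,0],0,0.3]

```text
clock: 17.75
ee_pos: [0.4476, 0.3756, 0.1042]
eef_rot: [1.0, 0.016, -0.0, 0.0]
contact_force: [0.8, -0.2, -5.1]
opening: 0.0589
finger_force: 58.5
```

arm_command:
  series:
    - [[0,0.001,-0.03],0,0.3]
    - [[0,0,-0.03],0,0.3]
    - [[0,0,-0.013],0,0.3]
    - [[0,0,-0.004],0,0.3]
    - [[0,0,0],0,0.3]

```text
clock: 18.25
ee_pos: [0.4478, 0.3772, 0.0277]
eef_rot: [1.0, 0.016, 0.0, -0.0]
contact_force: [-0.0, -0.2, -4.8]
opening: 0.0593
finger_force: 59.5
```

arm_command:
  series:
    - [[0,0,-0.001],0,0.3]
    - [[0,0,-0.001],0,0.3]
    - [[0,0,0],0,0.3]
    - [[0,0,0],0,0.3]
    - [[0,0,0],0,0.3]

```text
clock: 18.75
ee_pos: [0.4475, 0.3775, 0.0255]
eef_rot: [1.0, 0.016, 0.0, -0.0]
contact_force: [0.1, 0.2, -4.9]
opening: 0.0591
finger_force: 59.5
```

arm_command:
  series:
    - [[0,0,-0.001],0,0.3]
    - [[0,0,0],0,0.3]
    - [[0,0,-0.001],0,0.3]
    - [[0,0,0],0,0.3]
    - [[0,0,0],0,0.3]

```text
clock: 19.25
ee_pos: [0.4476, 0.3776, 0.0246]
eef_rot: [1.0, 0.017, 0.0, -0.0]
contact_force: [-7.1, -5.4, 17.6]
opening: 0.0591
finger_force: 62.3
```

Contact with the tray floor at z=0.0246, as expected. I'll release and lift away.

arm_command:
  series:
    - [[0,0,0.0005],0,0.3]
    - [[0,0,0],0,1]
    - [[0,0,0],0,1]
    - [[0,0,0],0,1]
    - [[0,0,0],0,1]

```text
clock: 19.75
ee_pos: [0.4475, 0.3775, 0.0237]
eef_rot: [1.0, 0.016, 0.0, -0.0]
contact_force: [-0.2, 1.0, 0.5]
opening: 0.0852
finger_force: 0.0
```

arm_command:
  series:
    - [[0,0,0],0,1]
    - [[0,0,0.02],0,1]
    - [[0,0,0.04],0,1]
    - [[0,0,0.04],0,1]
    - [[0,0,0.04],0,1]

```text
clock: 20.25
ee_pos: [0.4472, 0.3773, 0.1653]
eef_rot: [1.0, 0.016, -0.0, 0.0]
contact_force: [0.2, -0.2, -0.7]
opening: 0.085
finger_force: 0.0
```

```bash
python3 - <<'E'
from h import *
s=get_state();print(s["ee_pos"])
p,d=camera("top");cv2.imwrite("pics/top1.png",p[:,:,::-1]);P=cloud("top",d)
m=((P[...,2]>.04)&(P[...,2]<.065)).astype(np.uint8);m[:140]=0;m[345:]=0;m[:,:110]=0;m[:,520:]=0
n,l,st,c=cv2.connectedComponentsWithStats(cv2.morphologyEx(m,cv2.MORPH_OPEN,np.ones((3,3))))
for i in range(1,n):
    if st[i,4]>100:Q=P[l==i];print(c[i].round(),np.round(rect(Q),3),np.median(Q[:,2]).round(4),Q[:,2].std().round(4))
E
```

```text
[0.44721472 0.37729645 0.1652882 ]
[123. 148.] [  0.73    0.449  54.502  17.74  -60.755] 0.0516 0.0068
[292. 187.] [ 6.3800e-01  7.6000e-02  9.2140e+01  5.8887e+01 -2.7700e-01] 0.0502 0.0018
[383. 194.] [ 0.617 -0.12  91.846 60.353  1.682] 0.0502 0.0019
[389. 250.] [ 0.497 -0.129 90.604 60.178 17.616] 0.0502 0.0019
[152. 280.] [ 0.447  0.375 90.799 59.821  1.665] 0.0538 0.003
[349. 317.] [ 3.5900e-01 -4.3000e-02  9.0318e+01  5.9856e+01  7.7425e+01] 0.05 0.0017
```

View pics/top1.png

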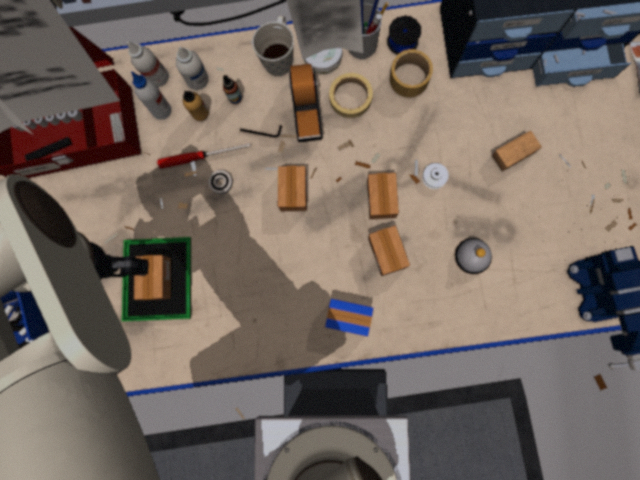

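The heavy carton stands flat in the tray at pixel (152,280), top at 54 mm. The others are upright at (292,187), (383,194) and (389,250), and the bearing (221,182) and pulley (435,175) have not moved. Next is the bell.

arm_command:
  series:
    - [[0.0025,-0.043,0],0,0]
    - [[0.0025,-0.043,0],0,0]
    - [[0.0025,-0.043,0],0,0]
    - [[0.0025,-0.043,0],0,0]
    - [[0.0025,-0.043,0],0,0]
  force: 20

```text
clock: 20.8
ee_pos: [0.4597, 0.1609, 0.1637]
eef_rot: [1.0, 0.017, 0.0, -0.0]
contact_force: [0.8, 0.4, -0.3]
opening: 0.0125
finger_force: 0.0
```

arm_command:
  series:
    - [[0.0025,-0.043,0],0,0]
    - [[0.0025,-0.043,0],0,0]
    - [[0.0025,-0.043,0],0,0]
    - [[0.0025,-0.043,0],0,0]
    - [[0.0025,-0.043,0],0,0]

```text
clock: 21.3
ee_pos: [0.4723, -0.0543, 0.1638]
eef_rot: [1.0, 0.016, 0.0, 0.0]
contact_force: [1.9, 0.1, 0.1]
opening: 0.0
finger_force: 0.0
```

arm_command:
  series:
    - [[0.0025,-0.043,0],0,0]
    - [[0.0025,-0.043,0],0,0]
    - [[0.0025,-0.043,0],0,0]
    - [[0.0025,-0.043,0],0,0]
    - [[0.0025,-0.043,0],0,0]

```text
clock: 21.8
ee_pos: [0.4847, -0.2695, 0.1636]
eef_rot: [1.0, 0.016, 0.0, 0.0]
contact_force: [0.7, 0.0, -0.1]
opening: -0.0001
finger_force: 0.0
```

arm_command:
  series:
    - [[0.0025,-0.043,0],0,0]
    - [[0,0,0],0,0]
    - [[0,0,0],0,0]
    - [[0,0,0],0,0]
    - [[0,0,0],0,0]

```text
clock: 22.3
ee_pos: [0.4876, -0.3096, 0.164]
eef_rot: [1.0, 0.017, 0.0, -0.0]
contact_force: [-0.4, 0.2, -0.8]
opening: -0.0001
finger_force: 0.0
```

arm_command:
  series:
    - [[0,-0.0015,-0.04],0,0]
    - [[0,0,-0.03],0,0]
    - [[0,0,-0.02],0,0]
    - [[0,0,-0.004],0,0]
    - [[0,0,0],0,0]

```text
clock: 22.8
ee_pos: [0.4876, -0.3115, 0.07]
eef_rot: [1.0, 0.017, -0.0, -0.0]
contact_force: [0.7, 0.3, -0.2]
opening: 0.0001
finger_force: 0.0
```

arm_command:
  series:
    - [[0,0,-0.004],0,0]
    - [[0,0,-0.003],0,0]
    - [[0,0,-0.002],0,0]
    - [[0,0,0],0,0]
    - [[0,0,0],0,0]

```text
clock: 23.3
ee_pos: [0.4877, -0.3123, 0.0612]
eef_rot: [1.0, 0.016, 0.0, 0.0]
contact_force: [1.3, -0.3, 3.1]
opening: 0.0001
finger_force: 1.5
```

arm_command:
  series:
    - [[0,0,-0.003],0,0]
    - [[0,0,-0.002],0,0]
    - [[0,0,0],0,0]
    - [[0,0,0],0,0]
    - [[0,0,0],0,0]

```text
clock: 23.8
ee_pos: [0.4877, -0.3123, 0.0559]
eef_rot: [1.0, 0.016, 0.0, 0.0]
contact_force: [3.2, -0.9, 6.3]
opening: 0.0001
finger_force: 2.8
```

arm_command:
  series:
    - [[0,0,-0.001],0,0]
    - [[0,0,0],0,0]
    - [[0,0,0],0,0]
    - [[0,0,0],0,0]
    - [[0,0,0],0,0]

```text
clock: 24.3
ee_pos: [0.4878, -0.3123, 0.0554]
eef_rot: [1.0, 0.016, 0.001, 0.0]
contact_force: [2.2, 1.2, 12.2]
opening: 0.0002
finger_force: 6.2
```

The force jumped to 12 N at z=0.0554, so the plunger is on its stop. I'll let it come up.

arm_command:
  series:
    - [[0,0,0.005],0,0]
    - [[0,0,0.01],0,0]
    - [[0,0,0.04],0,0]
    - [[0,0,0.04],0,0]
    - [[0,0,0.03],0,0]

```text
clock: 24.8
ee_pos: [0.4873, -0.312, 0.1823]
eef_rot: [1.0, 0.016, 0.0, 0.0]
contact_force: [0.9, -0.0, -0.6]
opening: 0.0002
finger_force: 0.0
```

arm_command:
  series:
    - [[0,0,0],0,0]
    - [[0,0,0],0,0]
    - [[0,0,0],0,0]
    - [[0,0,0],0,0]
    - [[0,0,0],0,0]

```text
clock: 25.3
ee_pos: [0.4872, -0.3119, 0.1789]
eef_rot: [1.0, 0.016, -0.001, -0.001]
contact_force: [-0.0, -0.3, 0.6]
opening: -0.0003
finger_force: 0.0
```

```bash
python3 - <<'E'
from h import *
p,d=camera("side");cv2.imwrite("pics/side1.png",p[:,:,::-1]);s=get_state();print(s["ee_pos"],s["contact_force"])
E
```

```text
[ 0.48724886 -0.3119229   0.17906342] [1.0668152  0.91620899 0.49717549]
```

View pics/side1.png

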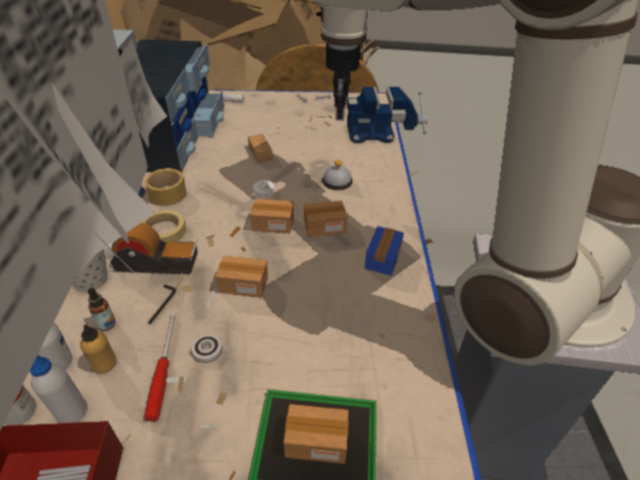

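The carton stands in the tray at (317,433), and the three light ones are upright at (272,216), (325,219) and (241,276). The bell plunger is up again at (338,163), and the arm is clear of everything.

```bash
python3 -c "
from station import *
print(close_job())"
```

```text
the job is handed in; nothing more can be done
None
```

The heavy carton (about 5 N, nearest the robot on its left) stands flat in the green tray, the bell was then pressed to its stop and released, and the job is handed in at about 25 s; the three light cartons are back upright where they stood, and the bearing and pulley were not touched.

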